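# Clip down the sample box lid

### The job

Close the lid of the larger sample box by snapping its four clips fully down over the rim, one at a time in opposite-corner order: after the first clip (any you like) do the one diagonally across, then the other two one after the other. Do not touch the smaller two-clip box; it is still being filled.

Things in the scene. Friction and masses are not known exactly. Their poses are not given: they have to be found in the camera images.
- sample_box: the larger, four-clip box: grey plastic tub, white lid already on, 200 (x) x 140 (y) x 78 mm tall, fixed to the bench. Origin: centre of its underside; x along its length, y across, z up. Four grey clips are hinged on the lid; each lever is 30 mm wide, 45 mm long, 6 mm thick, with an 18 mm nose turned down at its outer end. Hinge pins lie 81 mm above the bench, along x
- clip_1 (a joint): clip at the +x +y corner of the sample box (box frame): hinge centre x +68, y +30 mm, lever pointing outwards along +y, press point x +68, y +56 mm. 0 = down over the rim, 0.5 to 0.75 rad (its stop) = standing up (start). Diagonally across from clip_3. All four alike: At 0.75 the free end is 30 mm above the hinge and 34 mm outboard of it; down, the lever's top face is 84 mm above the bench
- clip_2 (a joint): clip at the -x +y corner of the sample box (box frame): hinge centre x -68, y +30 mm, lever pointing outwards along +y, press point x -68, y +56 mm. 0 = down over the rim, 0.5 to 0.75 rad (its stop) = standing up (start). Diagonally across from clip_4. All four alike: The hinge is stiff and stays where it is left; pressing it down takes 2 to 4 N, then it stops hard on the lid
- clip_3 (a joint): clip at the -x -y corner of the sample box (box frame): hinge centre x -68, y -30 mm, lever pointing outwards along -y, press point x -68, y -56 mm. 0 = down over the rim, 0.5 to 0.75 rad (its stop) = standing up (start). Diagonally across from clip_1. All four alike: Closed fingertips pressing straight down at the press point shut it when they are 84 to 86 mm above the bench
- clip_4 (a joint): clip at the +x -y corner of the sample box (box frame): hinge centre x +68, y -30 mm, lever pointing outwards along -y, press point x +68, y -56 mm. 0 = down over the rim, 0.5 to 0.75 rad (its stop) = standing up (start). Diagonally across from clip_2. All four alike: Down, it lies flat on the lid with its nose over the rim
- small_box: bystander: the smaller box of the same make, 120 (x) x 100 (y) x 60 mm tall, with only two clips, both standing up (to 95 mm above the bench), one in the middle of each long side; fixed to the bench. Origin: centre of its underside, z up
Things that resemble listed ones, but are neither listed nor needed, are in the scene too. What is shaped like the sample_box but black or turquoise is not meant.

How it is judged (in metres and radians):
On the way, in this order (a step that is already met when the one before it is completed fails the run):
1. one clip of the sample box is down, the other three up (((value of joint clip_1 below 0.12 rad and value of joint each of clip_2, clip_3, clip_4 above 0.35 rad) or (value of joint each of clip_1, clip_3, clip_4 above 0.35 rad and value of joint clip_2 below 0.12 rad) or (value of joint each of clip_1, clip_2, clip_4 above 0.35 rad and value of joint clip_3 below 0.12 rad) or (value of joint each of clip_1, clip_2, clip_3 above 0.35 rad and value of joint clip_4 below 0.12 rad))), for 0.2 s.
2. the diagonally opposite clip is down too, the other two still up (((value of joint each of clip_1, clip_3 below 0.12 rad and value of joint each of clip_2, clip_4 above 0.35 rad) or (value of joint each of clip_1, clip_3 above 0.35 rad and value of joint each of clip_2, clip_4 below 0.12 rad))), for 0.2 s.
3. a third clip is down, the last still up (((value of joint each of clip_1, clip_2, clip_3 below 0.12 rad and value of joint clip_4 above 0.35 rad) or (value of joint clip_1 above 0.35 rad and value of joint each of clip_2, clip_3, clip_4 below 0.12 rad) or (value of joint each of clip_1, clip_3, clip_4 below 0.12 rad and value of joint clip_2 above 0.35 rad) or (value of joint each of clip_1, clip_2, clip_4 below 0.12 rad and value of joint clip_3 above 0.35 rad))), for 0.2 s.
At the end, for the whole second after the job is handed in: all four clips of the sample box are down over the rim, each within 0.12 rad (about 7 degrees) of shut (value of joint each of clip_1, clip_2, clip_3, clip_4 below 0.12 rad); the robot touches nothing.
It fails at once if two clips next to each other are down while the other two are up ((value of joint each of clip_1, clip_2 below 0.12 rad and value of joint each of clip_3, clip_4 above 0.35 rad) or (value of joint each of clip_1, clip_4 above 0.35 rad and value of joint each of clip_2, clip_3 below 0.12 rad) or (value of joint each of clip_1, clip_2 above 0.35 rad and value of joint each of clip_3, clip_4 below 0.12 rad) or (value of joint each of clip_1, clip_4 below 0.12 rad and value of joint each of clip_2, clip_3 above 0.35 rad)).
It fails at once if the smaller box or its clips are touched (over 1 N) (contact force between small_box and the fingers above 1 N or contact force between small_box and the arm above 1 N).
It also fails if it takes over 40 s, if anything falls off the work surface, if the arm or the gripper's body presses on something with over 40 N, if the wrist force passes 120 N, or if a joint passes its speed limit or range.

### The arm

A 6-joint arm with a two-finger parallel gripper is mounted at the origin on the work surface. World frame = base frame: x ahead of the robot, y to its left, z up, the work surface at z = 0. Lengths are in mm, angles in rad, forces in N, time in s.
With the tool pointing down it reaches from about 350 to 775 mm from the base axis. Payload 7.3 kg.
Tool frame: the origin (TCP) lies on the centre line of the jaws, within the pads' length; the fingertips stand 22 mm ahead of it and the grasp point (between the pads) lies 3 mm ahead of it; z points along the fingers, y is the direction in which the jaws open and shut (so a half turn about z gives the same grasp; the last joint's range is limited). The gripper opens to 92 mm and grips with 3 to 60 N. Pads are 19 mm wide; open, the fingers measure 130 mm over their backs; the gripper's body (75 mm by 190 mm) begins 47 mm behind the grasp point.
Start: joints at [-0.146, 0.342, 1.524, -0, 1.275, -0.146], TCP at [525.017, 0.02, 248.741] pointing down, gripper open.
Joint ranges: [-2.53, 2.53], [-0.77, 2.02], [0.04, 2.7], [-1, 4.14], [0.28, 2.66], [-3.11, 3.11]. Speed limits (rad/s): [2.57, 2.57, 3.14, 3.14, 3.14, 3.14].

### API

Orientations are given as [roll, pitch, yaw] about the fixed x, y, z axes, in that order (R = Rz(yaw) Ry(pitch) Rx(roll)).
In Python, from plant import get_obs, capture, close_job gives the robot as it stands.
- The arm moves only by the tool carry_out, never from a script. Its arguments are lists of equal length, an entry for each row: "xyz": the shift along the tool's x, y, z scaled (see below), a list of three; "dr": the turn, a rotation vector about the tool's x, y, z scaled (see below), a list of three. A call has 1 to 8 rows; each row shifts and turns the commanded pose from where the row before left it, along the tool's axes as they then stand; what a row does not reach is not made up. The controller multiplies each number of a shift by 0.06 m and each number of a turn by 8 degrees. A row lasts 1/8 s, in which the tool goes at most 62.5 mm and 10.7 degrees, less where a joint would pass 70% of its speed; a pose out of reach is approached as far as the arm can. A call with a number of a shift or a turn outside -1 to 1 is refused whole. A call with a gripper value outside its range is refused whole. "gripper" is the gripper's target within -1 to 1 (fully open at 1, half-way at 0, shut at -1), set as the call begins (left out, the last holds). The fingers move at their own pace and stop on an object; the grip force is fixed at half the most. Time passes only in rows, so rows that do not move let the fingers close. It gives the time, the measured TCP pose, the force and the opening at its end, in the units of the state.
- get_obs(): the state, without advancing time (a new reading comes with each control period).
- capture(name): name is "scene" or "side" or "wrist"; returns a dict with "image" (420x560x3 uint8, blue, green, red), "fx", "fy", "cx", "cy" (pixels), "pose" (4x4, takes a point from camera to world coordinates). Camera axes: x right, y up, looking along -z (the intrinsics and any distortion apply to the point x, -y, -z); pixel columns grow to the right and rows downward; lengths in mm; the calibration is good to about 2 mm. A picture is of the moment at which its call begins. There is no depth.
- close_job(): hands the job in, once; it reports no verdict.
The state is a dict: "time": time; "joint_positions": joint angles; "dq": joint speeds; "tau": joint torques, N m; "tool_pos": TCP position; "tcp_rot": TCP orientation; "contact_force": force on the tool from outside, world axes, zero at the start; "moment": the same for the moment, N m; "grip_width": finger opening in mm.
Only numpy, scipy, OpenCV 4.12 (cv2) and the standard library are available. Lean on these libraries where they do the work, as an engineer would, in place of code of your own. Each camera call takes 0.05 s, during which the arm holds its last target.

## Working session

There is one attempt and no reset: what is moved stays moved. The work goes in short steps, Python scripts to look and compute and a tool call to move; the robot and the scene stay as the last step left them, time stands still between calls to the robot, and variables do not carry over. Pictures are saved under pics/ and viewed, and the job is handed in when it is done.

Besides the shell and the picture viewer there is one more tool, called after "Request:" as name(argument=value, ...) on one line, values as JSON. carry_out: Moves the arm, as the interface text tells. Shifts and turns lie within -1 to 1; 1 stands for 0.06 m of shift or 8 degrees of turn. Its arguments: {"type":"object","properties":{"xyz":{"type":"array"},"dr":{"type":"array"},"gripper":{"type":"number"}},"required":["xyz","dr"]}

```bash
mkdir -p pics; ls; python3 - <<'E'
from plant import get_obs, capture
import cv2, numpy as np, pickle
print(get_obs())
d={}
for n in("scene","side","wrist"):
    c=capture(n); d[n]=c; cv2.imwrite(f"pics/{n}0.png",c["image"]); print(n,{k:(v if k!="image" else 0) for k,v in c.items()})
pickle.dump(d,open("c0.pkl","wb"))
E
```

```text
pics
{'time': 0.0, 'joint_positions': array([-1.45999793e-01,  3.42709153e-01,  1.52503750e+00,  3.79971680e-07,
        1.27540580e+00, -1.45986397e-01]), 'dq': array([ 0.00147199,  0.00026411,  0.00036765, -0.00087869,  0.00068308,
        0.00024448]), 'tau': array([ 7.61924657e-04, -4.31245601e+01, -2.44219762e+01,  7.17750052e-02,
        5.59406646e-02, -1.04314388e-04]), 'tool_pos': array([5.24614508e+02, 7.91612472e-02, 2.48044837e+02]), 'tcp_rot': array([-3.14004950e+00, -2.27261222e-04,  1.57078264e+00]), 'contact_force': array([-0.62771406,  0.79957054,  0.26310934]), 'moment': array([-0.02017741,  0.02703182, -0.02085902]), 'grip_width': 91.78654584442492}
scene {'image': 0, 'fx': 476.05285340789527, 'fy': 476.05285340789527, 'cx': 287.5096752714394, 'cy': 215.34832189809384, 'pose': array([[ 8.54763722e-01, -3.03268544e-01,  4.21197306e-01,
         9.76218839e+02],
       [ 5.18953697e-01,  4.86681778e-01, -7.02728900e-01,
        -9.63103434e+02],
       [ 8.12651697e-03,  8.19249069e-01,  5.73380260e-01,
         7.54845856e+02],
       [ 0.00000000e+00,  0.00000000e+
[... 288 characters left out ...]
6.44347001e-01, -7.60996122e-01,
        -8.74309071e+02],
       [ 2.00055771e-02,  7.64000327e-01,  6.44905635e-01,
         7.49182723e+02],
       [ 0.00000000e+00,  0.00000000e+00,  0.00000000e+00,
         1.00000000e+00]])}
wrist {'image': 0, 'fx': 362.3628994025143, 'fy': 362.3628994025143, 'cx': 276.3508316851686, 'cy': 209.87652537769475, 'pose': array([[ 9.99999245e-01, -5.89995586e-04,  1.07816243e-03,
         5.25139954e+02],
       [ 3.03032936e-04,  9.68520660e-01,  2.48933000e-01,
         6.53395883e+01],
       [-1.19109196e-03, -2.48932485e-01,  9.68520108e-01,
         3.83623753e+02],
       [ 0.00000000e+00,  0.00000000e+00,  0.00000000e+00,
         1.00000000e+00]])}
```

View pics/scene0.png

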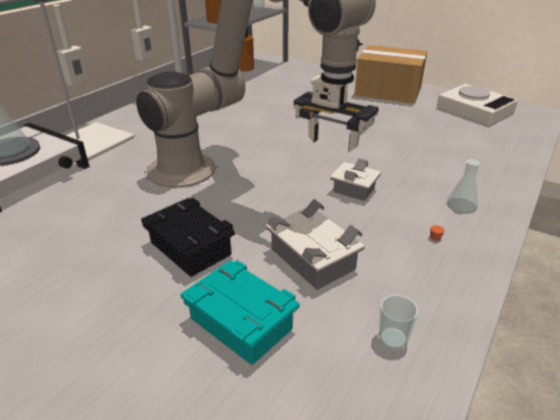

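View pics/side0.png

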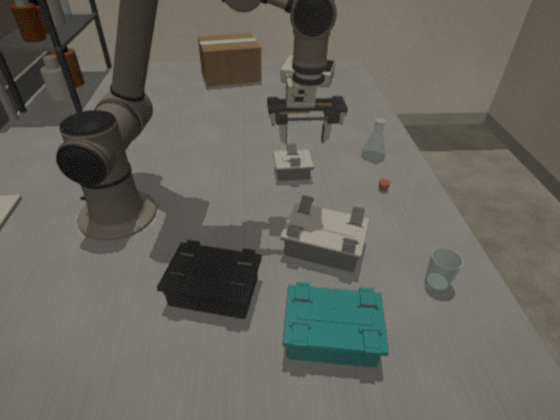

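View pics/wrist0.png

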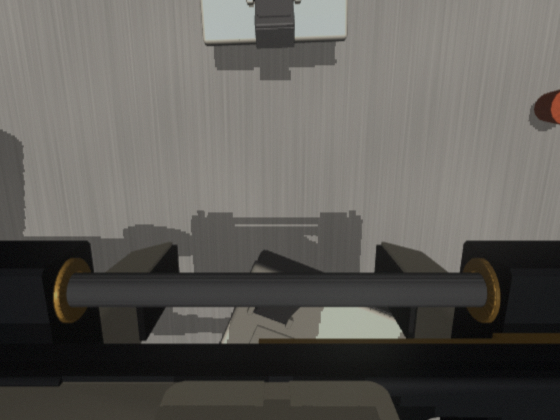

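```bash
python3 - <<'E'
import cv2,pickle,numpy as np
d=pickle.load(open("c0.pkl","rb"))
a=d["scene"]["image"][190:295,255:375]; b=d["side"]["image"][185:280,270:385]
cv2.imwrite("pics/cs.png",cv2.resize(a,None,fx=6.5,fy=5.7 if 0 else 6.5,interpolation=cv2.INTER_CUBIC)[:600])
cv2.imwrite("pics/cd.png",cv2.resize(b,None,fx=6,fy=6,interpolation=cv2.INTER_CUBIC))
E
```

```text
(no output)
```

View pics/cs.png

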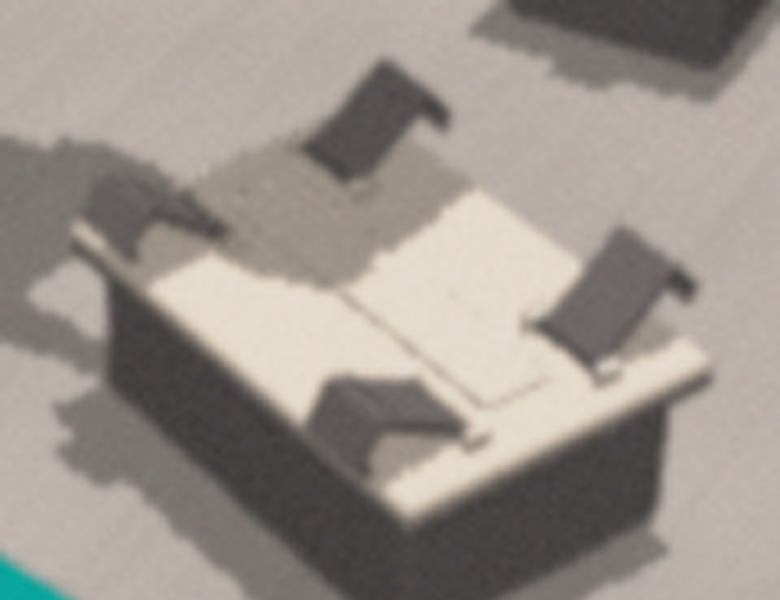

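View pics/cd.png

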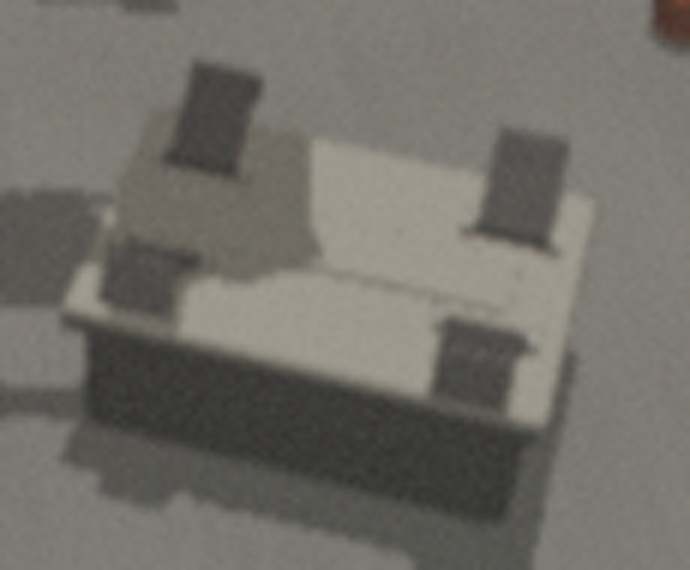

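```bash
cat > h.py <<'E'
import numpy as np
def ray(c,u,v):
    d=c["pose"][:3,:3]@np.array([(u-c["cx"])/c["fx"],-(v-c["cy"])/c["fy"],-1.]); return c["pose"][:3,3],d
def onz(c,u,v,z):
    o,d=ray(c,u,v); return o+d*(z-o[2])/d[2]
def tri(rs):
    A=np.zeros((3,3));b=np.zeros(3)
    for o,d in rs:
        d=d/np.linalg.norm(d);P=np.eye(3)-np.outer(d,d);A+=P;b+=P@o
    p=np.linalg.solve(A,b); return p,[np.linalg.norm((np.eye(3)-np.outer(d,d)/(d@d))@(p-o)) for o,d in rs]
def proj(c,p):
    q=np.linalg.inv(c["pose"])@np.append(p,1); return c["cx"]+c["fx"]*q[0]/-q[2], c["cy"]-c["fy"]*q[1]/-q[2]
E
python3 - <<'E'
from h import *; import pickle
np.set_printoptions(precision=1,suppress=True)
d=pickle.load(open("c0.pkl","rb"))
S=lambda p:((p[0]+.5)/6.5-.5+255,(p[1]+.5)/6.5-.5+190)
D=lambda p:((p[0]+.5)/6-.5+270,(p[1]+.5)/6-.5+185)
sc={"+-":(405,508),"--":(78,228),"++":(705,352)}
sd={"+-":(540,420),"--":(72,305),"++":(592,203),"-+":(155,108)}
Q={}
for k,p in sc.items(): print("scene",k,onz(d["scene"],*S(p),78))
for k,p in sd.items(): Q[k]=onz(d["side"],*D(p),78); print("side",k,Q[k])
for k in sc: print(k,*tri([ray(d["scene"],*S(sc[k])),ray(d["side"],*D(sd[k]))]))
print(sum(Q.values())/4,[np.linalg.norm(Q[a]-Q[b]) for a,b in(("+-","--"),("++","-+"),("+-","++"),("--","-+"))])
for a,b in(("+-","--"),("++","-+"),("+-","++"),("--","-+")): v=Q[a]-Q[b]; print(np.degrees(np.arctan2(v[1],v[0])))
E
```

```text
scene +- [ 634.2 -267.7   78. ]
scene -- [ 456.5 -193.7   78. ]
scene ++ [ 684.6 -139.    78. ]
side +- [ 632.3 -267.7   78. ]
side -- [ 455.4 -194.1   78. ]
side ++ [ 684.3 -144.1   78. ]
side -+ [502.7 -70.6  78. ]
+- [ 633.1 -265.7   75.9] [np.float64(0.10144578164386744), np.float64(0.10144578164382323)]
-- [ 455.5 -192.5   76.7] [np.float64(0.20725389114412382), np.float64(0.20725389114407147)]
++ [ 685.  -141.7   78. ] [np.float64(1.6994789392551597), np.float64(1.6994789392552867)]
[ 568.7 -169.1   78. ] [np.float64(191.65848894537024), np.float64(195.9537238261741), np.float64(134.07165464697994), np.float64(132.32180791506025)]
-22.578666266283363
-22.051916316657117
-112.81395154679537
-110.96058208931888
```

The large grey box with the white lid is at about scene (315,245) and side (325,230), with all four clips up. The small box is well behind it. Both views put the lid centre near (569,-169) with yaw about -22°, and the edge lengths of 192–196 × 133 mm fit the 200 × 140 box. I'll turn to align with the box, close the jaws and go above clip 3.

Request:
carry_out(xyz=[[0, 0, 0], [0, 0, 0], [0, 0, 0], [-0.65, 0.12, 0], [-0.65, 0.12, 0], [-0.65, 0.12, 0], [-0.65, 0.12, 0], [-0.65, 0.12, 0]], dr=[[0, 0, 0.925], [0, 0, 0.925], [0, 0, 0.925], [0, 0, 0], [0, 0, 0], [0, 0, 0], [0, 0, 0], [0, 0, 0]], gripper=-1)

```text
time: 1.15
tool_pos: [484.2, -195.3, 248.5]
tcp_rot: [-3.141, -0.0, 1.183]
contact_force: [0.4, -0.1, 0.4]
grip_width: 16.7
```

Request:
carry_out(xyz=[[0, 0, 0.5], [0, 0, 0.5], [0, 0, 0]], dr=[[0, 0, 0], [0, 0, 0], [0, 0, 0]])

```text
time: 1.52
tool_pos: [483.3, -193.5, 186.7]
tcp_rot: [-3.136, -0.001, 1.183]
contact_force: [-0.0, -0.1, 0.2]
grip_width: 0.5
```

```bash
cat > look.py <<'E'
import sys
from h import *; from plant import *; import cv2,pickle
np.set_printoptions(precision=2,suppress=True)
n=sys.argv[1]; o=get_obs(); print(o["time"],o["tool_pos"],np.degrees(o["tcp_rot"]),o["contact_force"],o["grip_width"])
C=np.array([568.7,-169.1]);t=np.radians(-22.2);R=np.array([[np.cos(t),-np.sin(t)],[np.sin(t),np.cos(t)]])
b=R.T@(o["tool_pos"][:2]-C); print("box frame",b)
a=capture("scene");s=capture("side")
ims=[]
for c,w in((a,(240,140,380,300)),(s,(260,140,400,300))):
    im=cv2.resize(c["image"],None,fx=2.5,fy=2.5,interpolation=cv2.INTER_CUBIC)
    for sx in(1,-1):
        for sy in(1,-1):
            p=np.append(C+R@np.array([68*sx,56*sy]),84); u,v=proj(c,p); cv2.circle(im,(int((u+.5)*2.5),int((v+.5)*2.5)),2,(0,0,255),-1)
            p=np.append(C+R@np.array([100*sx,70*sy]),78); u,v=proj(c,p); cv2.circle(im,(int((u+.5)*2.5),int((v+.5)*2.5)),2,(0,255,0),-1)
    ims.append(im[int(w[1]*2.5):int(w[3]*2.5),int(w[0]*2.5):int(w[2]*2.5)])
cv2.imwrite(f"pics/{n}.png",np.hstack(ims))
pickle.dump((a,s),open(n+".pkl","wb"))
E
python3 look.py p1
```

```text
1.525 [ 483.33 -193.53  186.72] [-179.7    -0.04   67.78] [-0.01 -0.06  0.21] 0.4569807960475926
box frame [-69.81 -54.88]
```

View pics/p1.png

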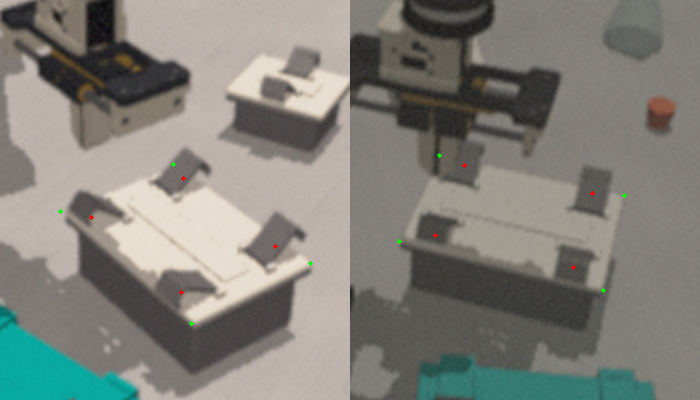

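The predicted press points (red) fall in the middle of every lever in both views, and the tool is above clip 3 to within 2 mm. Pressing clip 3.

Request:
carry_out(xyz=[[-0.02, 0.03, 0.3], [0, 0, 0.3], [0, 0, 0.2], [0, 0, 0.2], [0, 0, 0.2], [0, 0, 0.1], [0, 0, 0.03], [0, 0, 0]], dr=[[0, 0, 0], [0, 0, 0], [0, 0, 0], [0, 0, 0], [0, 0, 0], [0, 0, 0], [0, 0, 0], [0, 0, 0]])

```text
time: 2.62
tool_pos: [485.9, -195.7, 108.9]
tcp_rot: [-3.141, -0.0, 1.183]
contact_force: [0.5, -0.5, 1.0]
grip_width: 0.8
```

```bash
python3 look.py p2
```

```text
2.625 [ 485.86 -195.72  108.9 ] [-179.98   -0.02   67.8 ] [ 0.49 -0.49  0.99] 0.7925052465590662
box frame [-66.64 -55.94]
```

View pics/p2.png

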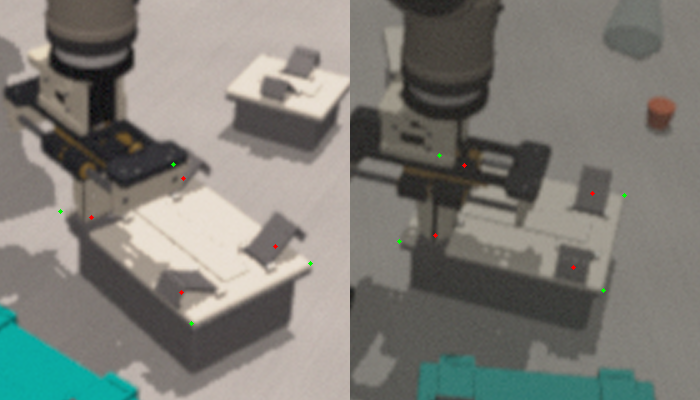

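Request:
carry_out(xyz=[[0, 0, 0.03], [0, 0, 0.02], [0, 0, 0]], dr=[[0, 0, 0], [0, 0, 0], [0, 0, 0]])

```text
time: 3.1
tool_pos: [485.8, -195.9, 106.2]
tcp_rot: [3.142, 0.0, 1.183]
contact_force: [-2.4, -0.2, 5.0]
grip_width: 0.5
```

Request:
carry_out(xyz=[[0, 0, 0.015], [0, 0, 0], [0, 0, 0]], dr=[[0, 0, 0], [0, 0, 0], [0, 0, 0]])

```text
time: 3.48
tool_pos: [485.8, -195.9, 106.1]
tcp_rot: [3.141, 0.0, 1.183]
contact_force: [-4.1, 2.1, 11.2]
grip_width: 0.1
```

Request:
carry_out(xyz=[[0, 0, -0.4], [0, 0, -0.5], [0, 0, -0.4], [0, 0, 0], [0, 0, 0]], dr=[[0, 0, 0], [0, 0, 0], [0, 0, 0], [0, 0, 0], [0, 0, 0]])

```text
time: 4.1
tool_pos: [485.4, -195.6, 182.0]
tcp_rot: [-3.14, -0.0, 1.183]
contact_force: [0.4, -0.7, -0.7]
grip_width: 0.6
```

```bash
python3 look.py p3
```

```text
4.1 [ 485.41 -195.61  181.95] [-179.91   -0.02   67.8 ] [ 0.41 -0.7  -0.65] 0.6304437654627757
box frame [-67.1  -56.01]
```

View pics/p3.png

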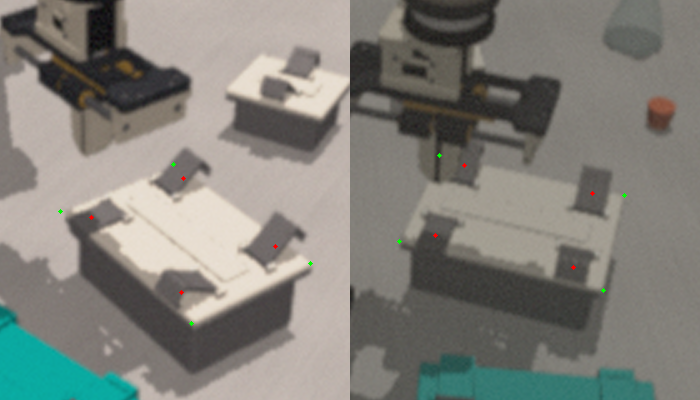

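The views show clip 3 flat on the lid (scene crop (100,215)) and the other three still up. Moving diagonally to clip 1.

Request:
carry_out(xyz=[[0.47, 0.56, 0], [0.47, 0.56, 0], [0.47, 0.56, 0], [0.46, 0.57, 0], [0, 0, 0], [0, 0, 0]], dr=[[0, 0, 0], [0, 0, 0], [0, 0, 0], [0, 0, 0], [0, 0, 0], [0, 0, 0]])

```text
time: 4.95
tool_pos: [652.3, -143.1, 181.7]
tcp_rot: [-3.139, 0.0, 1.184]
contact_force: [-0.4, -0.5, 0.4]
grip_width: 0.3
```

```bash
python3 look.py p4
```

```text
4.95 [ 652.28 -143.05  181.69] [-179.85    0.03   67.81] [-0.41 -0.49  0.41] 0.3124260832595048
box frame [67.54 55.7 ]
```

View pics/p4.png

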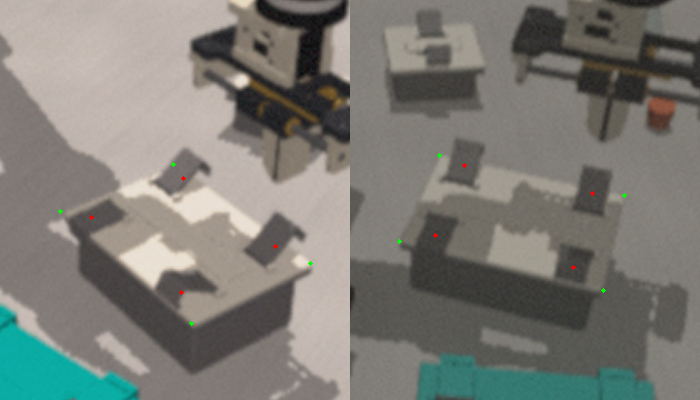

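Clip 3 is down, the other three are up, and the fingertips hang over clip 1. Pressing it.

Request:
carry_out(xyz=[[0, 0, 0.3], [0, 0, 0.25], [0, 0, 0.2], [0, 0, 0.2], [0, 0, 0.2], [0, 0, 0.08], [0, 0, 0.04], [0, 0, 0]], dr=[[0, 0, 0], [0, 0, 0], [0, 0, 0], [0, 0, 0], [0, 0, 0], [0, 0, 0], [0, 0, 0], [0, 0, 0]])

```text
time: 6.05
tool_pos: [653.1, -143.1, 106.6]
tcp_rot: [-3.141, 0.0, 1.184]
contact_force: [0.0, 0.5, -0.3]
grip_width: 0.3
```

Request:
carry_out(xyz=[[0, 0, 0.02], [0, 0, 0], [0, 0, 0]], dr=[[0, 0, 0], [0, 0, 0], [0, 0, 0]])

```text
time: 6.42
tool_pos: [653.1, -143.2, 106.2]
tcp_rot: [3.142, 0.0, 1.183]
contact_force: [-1.5, 1.1, 5.7]
grip_width: 0.1
```

Request:
carry_out(xyz=[[0, 0, 0.015], [0, 0, 0], [0, 0, 0]], dr=[[0, 0, 0], [0, 0, 0], [0, 0, 0]])

```text
time: 6.8
tool_pos: [653.1, -143.2, 106.2]
tcp_rot: [3.141, 0.0, 1.183]
contact_force: [-4.0, 1.8, 9.0]
grip_width: 0.2
```

Request:
carry_out(xyz=[[0, 0, -0.4], [0, 0, -0.5], [0, 0, -0.4], [0, 0, 0], [0, 0, 0]], dr=[[0, 0, 0], [0, 0, 0], [0, 0, 0], [0, 0, 0], [0, 0, 0]])

```text
time: 7.42
tool_pos: [652.7, -143.0, 181.3]
tcp_rot: [-3.14, 0.0, 1.183]
contact_force: [-0.3, -0.0, -0.1]
grip_width: 0.3
```

```bash
python3 look.py p5
```

```text
7.425 [ 652.67 -142.97  181.33] [-179.89    0.01   67.8 ] [-0.32 -0.01 -0.07] 0.29970824232016713
box frame [67.87 55.92]
```

View pics/p5.png

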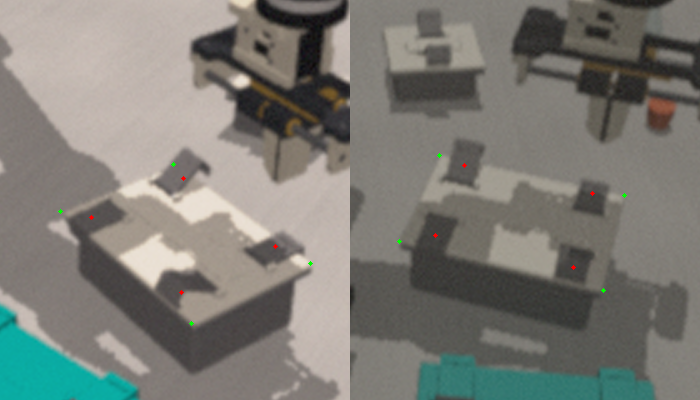

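Clips 3 and 1 are flat, and clips 2 and 4 are still up. Next is clip 4, 112 mm along -y in the box frame.

Request:
carry_out(xyz=[[-0.62, 0, 0], [-0.62, 0, 0], [-0.63, 0, 0], [0, 0, 0], [0, 0, 0], [0, 0, 0]], dr=[[0, 0, 0], [0, 0, 0], [0, 0, 0], [0, 0, 0], [0, 0, 0], [0, 0, 0]])

```text
time: 8.28
tool_pos: [611.2, -245.8, 182.3]
tcp_rot: [-3.141, -0.0, 1.185]
contact_force: [0.1, -0.3, 0.2]
grip_width: 0.5
```

```bash
python3 look.py p6
```

```text
8.275 [ 611.2  -245.78  182.34] [-179.97   -0.02   67.87] [ 0.09 -0.27  0.24] 0.4653235567036243
box frame [ 68.32 -54.94]
```

View pics/p6.png

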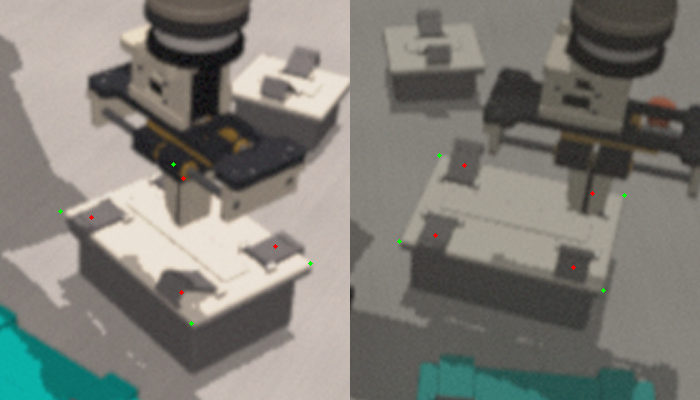

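The tool is above clip 4, at (68.3, -54.9) in the box frame. Pressing it.

Request:
carry_out(xyz=[[-0.01, 0, 0.3], [0, 0, 0.25], [0, 0, 0.2], [0, 0, 0.2], [0, 0, 0.2], [0, 0, 0.08], [0, 0, 0.04], [0, 0, 0]], dr=[[0, 0, 0], [0, 0, 0], [0, 0, 0], [0, 0, 0], [0, 0, 0], [0, 0, 0], [0, 0, 0], [0, 0, 0]])

```text
time: 9.38
tool_pos: [610.6, -247.3, 106.4]
tcp_rot: [-3.141, -0.0, 1.183]
contact_force: [0.5, -0.2, -0.7]
grip_width: 0.5
```

Request:
carry_out(xyz=[[0, 0, 0.02], [0, 0, 0], [0, 0, 0]], dr=[[0, 0, 0], [0, 0, 0], [0, 0, 0]])

```text
time: 9.75
tool_pos: [610.7, -247.2, 106.2]
tcp_rot: [3.141, -0.0, 1.183]
contact_force: [-1.9, 0.3, 4.9]
grip_width: 0.4
```

Request:
carry_out(xyz=[[0, 0, 0.015], [0, 0, 0], [0, 0, 0]], dr=[[0, 0, 0], [0, 0, 0], [0, 0, 0]])

```text
time: 10.12
tool_pos: [610.8, -247.3, 106.1]
tcp_rot: [3.141, -0.0, 1.184]
contact_force: [-3.9, 2.2, 9.2]
grip_width: 0.8
```

Request:
carry_out(xyz=[[0, 0, -0.4], [0, 0, -0.5], [0, 0, -0.4], [0, 0, 0], [0, 0, 0]], dr=[[0, 0, 0], [0, 0, 0], [0, 0, 0], [0, 0, 0], [0, 0, 0]])

```text
time: 10.75
tool_pos: [610.2, -247.1, 181.2]
tcp_rot: [-3.14, -0.0, 1.183]
contact_force: [-0.6, -0.4, -0.6]
grip_width: 0.1
```

Request:
carry_out(xyz=[[0.47, -0.56, 0], [0.47, -0.56, 0], [0.47, -0.56, 0], [0.46, -0.57, 0], [0, 0, 0], [0, 0, 0]], dr=[[0, 0, 0], [0, 0, 0], [0, 0, 0], [0, 0, 0], [0, 0, 0], [0, 0, 0]])

```text
time: 11.5
tool_pos: [528.2, -92.8, 181.8]
tcp_rot: [-3.141, 0.0, 1.184]
contact_force: [0.5, -1.0, 0.0]
grip_width: 0.4
```

```bash
python3 look.py p7
```

```text
11.5 [528.19 -92.84 181.8 ] [-179.97    0.02   67.82] [ 0.49 -0.98  0.04] 0.4348403995257538
box frame [-66.31  55.3 ]
```

View pics/p7.png

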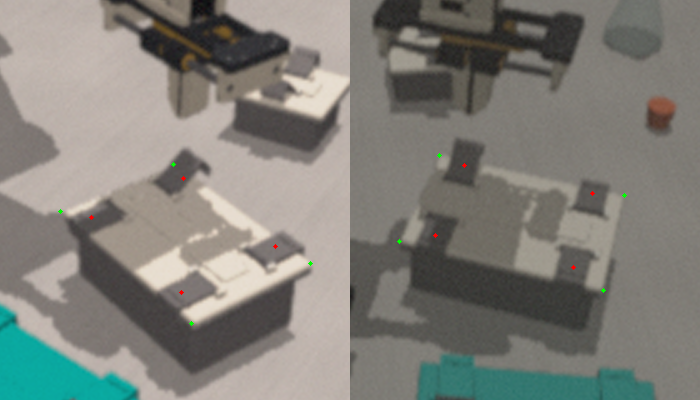

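```bash
python3 - <<'E'
from h import *; import pickle
d=pickle.load(open("c0.pkl","rb"))
print(onz(d["side"],293,159,60),onz(d["scene"],357,174,60), onz(d["wrist"],275,41,60))
E
```

```text
[521.46146378 168.61036744  60.        ] [528.6008318  175.12993615  60.        ] [523.62379264 125.74706453  60.        ]
```

Clip 4 is down and only clip 2 is still up. The small box's near edge is at y≈125 mm, more than 200 mm from the fingers. Pressing clip 2.

Request:
carry_out(xyz=[[0, -0.02, 0.3], [0, 0, 0.25], [0, 0, 0.2], [0, 0, 0.2], [0, 0, 0.2], [0, 0, 0.08], [0, 0, 0.04], [0, 0, 0]], dr=[[0, 0, 0], [0, 0, 0], [0, 0, 0], [0, 0, 0], [0, 0, 0], [0, 0, 0], [0, 0, 0], [0, 0, 0]])

```text
time: 12.6
tool_pos: [526.9, -92.1, 106.3]
tcp_rot: [3.141, 0.0, 1.184]
contact_force: [0.2, 1.3, 1.0]
grip_width: 0.6
```

Request:
carry_out(xyz=[[0, 0, 0.02], [0, 0, 0], [0, 0, 0]], dr=[[0, 0, 0], [0, 0, 0], [0, 0, 0]])

```text
time: 12.98
tool_pos: [527.0, -92.1, 106.1]
tcp_rot: [3.141, 0.0, 1.184]
contact_force: [-2.4, 1.4, 10.1]
grip_width: 0.7
```

Request:
carry_out(xyz=[[0, 0, 0.015], [0, 0, 0], [0, 0, 0]], dr=[[0, 0, 0], [0, 0, 0], [0, 0, 0]])

```text
time: 13.35
tool_pos: [527.0, -92.1, 106.0]
tcp_rot: [3.14, 0.0, 1.184]
contact_force: [-4.1, 3.2, 16.6]
grip_width: 0.2
```

Request:
carry_out(xyz=[[0, 0, -0.4], [0, 0, -0.5], [0, 0, -0.5], [0, 0, -0.4], [0, 0, 0], [0, 0, 0]], dr=[[0, 0, 0], [0, 0, 0], [0, 0, 0], [0, 0, 0], [0, 0, 0], [0, 0, 0]])

```text
time: 14.1
tool_pos: [526.3, -92.1, 211.0]
tcp_rot: [-3.14, 0.0, 1.183]
contact_force: [0.1, 0.4, -0.2]
grip_width: 0.7
```

```bash
python3 look.py p8
```

```text
14.1 [526.27 -92.08 211.04] [-179.9     0.02   67.8 ] [ 0.13  0.41 -0.23] 0.7132613125027434
box frame [-68.39  55.28]
```

View pics/p8.png

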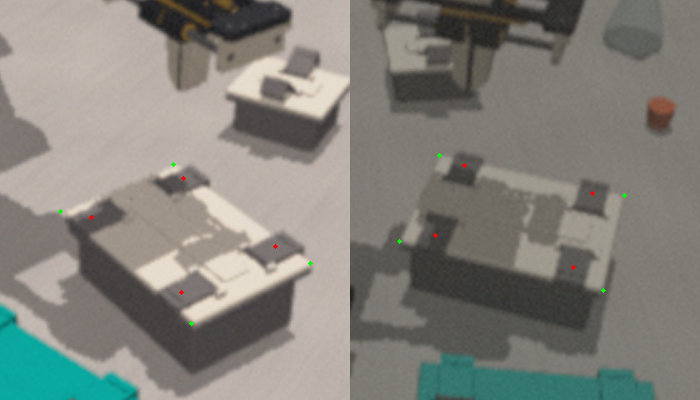

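All four clips lie flat in both views, and the tool is clear of everything.

```bash
python3 -c "
from plant import *
print(close_job())"
```

```text
the job is handed in; nothing more can be done
None
```

I pressed the sample box's four clips down with closed fingertips in the order clip 3, clip 1 (its diagonal), clip 4, clip 2, and handed the job in at about 14 s of the 40 s allowed.

- **Each press:** the fingertips reached about 84 mm above the bench. The final upward force was 9–17 N against the hard stop.
- **Order:** pictures taken between presses showed only the intended clips down at each stage.
- **Last check:** both camera views show all four levers flat on the lid. The tool is about 100 mm clear above the box with the force reading near zero. The smaller box's near edge stayed more than 200 mm from the fingers, and its clips still stand up.
- **Disagreements:** the lid measured 192–196 × 132–134 mm in the pictures against the stated 200 × 140 mm. The two views also put one corner about 5 mm apart. The press points still fell in the middle of every lever. I judged the clips by eye and by fingertip height, because the joint values cannot be read directly.

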